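# Open the dust-extraction shutter to its marks

## Robot

A 7-joint arm with a two-finger parallel gripper is mounted at the origin on the work surface. World frame = base frame: x ahead of the robot, y to its left, z up, the work surface at z = 0. Lengths are in m, angles in rad, forces in N, time in s.
With the tool pointing down it reaches from about 0.4 to 0.9 m from the base axis. Payload 5.6 kg.
Tool frame: the origin (TCP) lies midway between the tips of the shut fingers; the grasp point (between the pads) lies 19 mm behind it; y points along the fingers, z is the direction in which the jaws open and shut, and the axes are right-handed (so a half turn about y gives the same grasp; the last joint's range is limited). The gripper opens to 92 mm and grips with 3 to 60 N. Pads are 20 mm wide; open, the fingers measure 128 mm over their backs; the gripper's body (75 mm by 189 mm) begins 69 mm behind the grasp point.
Start: joints at [1.289, 0.468, -0.012, 1.603, 0.006, 1.071, -0.056], TCP at [0.154, -0.632, 0.215] pointing down, gripper open.
Joint ranges: [-2.53, 2.53], [-0.31, 2.02], [-1.57, 1.55], [0.28, 2.44], [-1.29, 4.43], [0.15, 1.84], [-2.92, 2.92]. Speed limits (rad/s): [2.57, 2.57, 3.14, 3.14, 3.14, 3.14, 3.14].

## Interface

Orientations are given as a 3x3 rotation matrix whose columns are the frame's x, y, z axes.
In Python, from station import env, effector, solver, viewer, workorder, search_frame, tip_of gives the robot as it stands. Calls block until the motion is done:
- env.reach(position, orientation): joint-space move of the TCP to a pose.
- env.movel(position, frame=None, rate=0.15): straight line of the TCP; frame=None keeps the orientation; rate is the mean speed in m/s.
- env.goto_joints(angles): joint-space move.
- effector.release() and effector.grasp(squeeze=None): open the fingers fully, or close them until they stop; squeeze is the grip in N (None keeps the last).
- env.pause(seconds).
- solver.inverse_kinematics(position, orientation): joint angles nearest the present ones, or None.
- env.sense(): the state.
- viewer.read_camera(name): name is "scene" or "top" or "wrist"; returns (picture, depth): 480x640x3 uint8, red, green, blue; 480x640 float32, m along the optical axis (not along the pixel's ray), 0 where there is no reading.
- viewer.camera_info(name): a dict with "intrinsics" (3x3 intrinsics, pixels), "eye" and "rotation" of the camera in the world; the wrist camera has in their place "T_tool_cam" (4x4, takes a point from camera to tool coordinates, whose origin is the TCP and whose axes are the tool frame's). Camera axes: x right, y up, looking along -z (the intrinsics and any distortion apply to the point x, -y, -z); pixel columns grow to the right and rows downward; lengths in m; the calibration is good to about 2 mm. A picture is of the moment at which its call begins: read the wrist's pose just before it. camera_info takes no time and is no camera call.
A pose or a line that the arm cannot do raises env.PlanningError and nothing moves.
- workorder.finish_job(): hands the job in, once; it reports no verdict.
Trained networks look in the newest picture that a camera, given by its name, has taken for a name from the list of things; names that differ only in an ending like _2 or _b are one class to them, and where a whole thing is asked for, a point or a joint stands for the part that bears it (a point fixed in the world has none). Each returns a list of dicts, best first, with "score" (0 to 1); they miss things now and then, are a little off and sometimes report something else, mostly with a low value. They report only what shows in the picture. A call takes as long as a camera call.
- search_frame(camera, name): "at" ([x, y, z] in m, in world coordinates, good to about 4 mm: the middle of the surface that is visible of it).
- tip_of(camera, name): "at" ([x, y, z] in m, in world coordinates, good to about 4 mm: a listed point, or the origin of a listed thing).
The state is a dict: "t": time; "joint_positions": joint angles; "joint_velocities": joint speeds; "tau": joint torques, N m; "ee_pos": TCP position; "tcp_rot": TCP orientation; "wrist_force": force on the tool from outside, world axes, zero at the start; "moment": the same for the moment, N m; "gripper_width": finger opening in m.
Only numpy, scipy, OpenCV 4.12 (cv2) and the standard library are available. Lean on these libraries where they do the work, as an engineer would, in place of code of your own. Each camera call takes 0.05 s, during which the arm holds its last target.

## Task

Clear the copper offcut from the extraction box into the blue scrap tray, then draw the stiff shutter open by its two green tabs until both ends of its red front edge are level with the yellow marks on the rails. Work the two ends in turn, because it jams if one end ever gets 30 mm ahead of the other; leave the jar, cup, can, hammer and tape where they are.

Things in the scene. Friction and masses are not known exactly. Their poses are not given: they have to be found in the camera images.
- housing: grey steel extraction box fixed to the bench, 360 mm long (its x -190 to +170) x 290 wide, deck 60 mm high. Origin at bench level on its centre line; x points away from the robot, y left, z up. On the deck an aluminium shutter (236 wide x 140 long x 4 mm) slides over a black grille between dark side rails (y 125 to 145 mm, tops 72 mm high); opening = drawn along the box's -x
- plate (a point): middle of the shutter plate, 64 mm above the bench; x axis away from the robot. Its edges drag in stiff tracks 120 mm left and right of the centre line, about 8 N each (about 9 N needed at a tab, more if moved fast): drawing one tab moves that end only, the other stays put, so the shutter pivots about it. It stays where it is left
- baffle (a point): top middle of a dark upright spark baffle fixed on the box's centre line: 6 mm thick, 120 mm long (box x 50 to 170 mm), its top 152 mm above the bench; the shutter passes under it. It stands between the two tabs' far sides, so lift over it or pass in front
- shutter (a joint): how far the shutter is out of square, rad: 0 = square to the box, positive = the right end is farther out (nearer the robot) than the left. Its ends are 240 mm apart, so 0.125 rad = one end 30 mm ahead
- lug_left (a point): solid green upright tab on the left of the shutter (left = +y of the box): 10 mm along the slide x 30 mm wide, top 106 mm above the bench. Point = its centre, 86 mm above the bench, 25 mm behind the red front edge, 90 mm off the centre line. Its foot (22 x 36 mm) is 5 mm high; nothing else is within 45 mm behind it. Closed fingers let down behind it (box +x side) can hook it and draw it to the box's -x
- lug_right (a point): solid green upright tab on the right of the shutter (left = +y of the box): 10 mm along the slide x 30 mm wide, top 106 mm above the bench. Point = its centre, 86 mm above the bench, 25 mm behind the red front edge, 90 mm off the centre line. Its foot (22 x 36 mm) is 5 mm high; nothing else is within 45 mm behind it. Closed fingers let down behind it (box +x side) can hook it and draw it to the box's -x
- end_left (a point): left end of the shutter's red front edge, 64 mm above the bench, 115 mm from the box's centre line; x axis points along the shutter, away from the robot. The one to bring level with the left yellow mark
- end_right (a point): right end of the shutter's red front edge, likewise; to bring level with the right yellow mark
- mark_left (a point): centre of the yellow block (6 mm along the slide, 18 mm wide, 12 mm high) on the left rail, 78 mm above the bench, 135 mm from the centre line; fixed. Its axes are those of the box. It lies 55 to 75 mm towards the robot from where the shutter's edge is when fully shut
- mark_right (a point): centre of the yellow block on the right rail, directly across from the left one
- offcut_mid (a point): copper bar offcut, loose, 80 mm long (its x) x 28 mm wide (y) x 30 mm high, 0.13 to 0.25 kg, lying flat on the front deck in the shutter's way. Point = its centre, 15 mm above the deck
- offcut: the same offcut; origin at the centre of its underside
- tray: blue open scrap tray on the bench to the left of the box, fixed, 200 mm (its x) x 140 mm (y) x 45 mm high, walls 4 mm. Origin at the centre of its underside at bench level. A small steel slug (28 mm across, 20 mm high) lies loose in its far end, 60 to 75 mm along +x from the centre
- tray_floor (a point): centre of the tray's inner floor, 5 mm above the bench, axes as the tray
- jar: small amber jar, 40 mm across, 60 mm high, standing on the left of the rear deck of the box; origin at its foot
- cup: small steel cup, 42 mm across, 40 mm high, on the right of the rear deck; origin at its foot
- can: spray can, 64 mm across, 190 mm high, standing on the bench to the right; origin at its foot
- hammer: hammer lying on the bench to the right
- tape: roll of paper tape, 90 mm across, 24 mm high, lying on the bench beyond the tray

How it is judged:
On the way, in this order (a step that is already met when the one before it is completed fails the run):
1. the copper offcut lies in the tray, released (x of offcut_mid in the frame of tray_floor between -0.1 and 0.1 m and y of offcut_mid in the frame of tray_floor between -0.07 and 0.07 m and z of offcut_mid in the frame of tray_floor below 0.05 m and contact force between the fingers and offcut below 0.1 N and linear speed of offcut below 0.03 m/s), for 0.2 s.
2. both ends of the shutter's front edge are level with the yellow marks, within 6 mm (x of end_left in the frame of mark_left between -0.006 and 0.006 m and x of end_right in the frame of mark_right between -0.006 and 0.006 m), for 0.2 s.
At the end, for the whole second after the job is handed in: The offcut rests released inside the tray, and the left and right ends of the shutter's front edge are each within 6 mm, along the slide, of the yellow mark on that side, at rest (all of step 1 and all of step 2 and velocity of joint shutter between -0.02 and 0.02 rad/s); the robot touches nothing.
It fails at once if one end of the shutter gets 30 mm ahead of the other (0.125 rad out of square): it jams (value of joint shutter above 0.125 rad or value of joint shutter below -0.125 rad).
It fails at once if the jar, cup, can, hammer or tape is moved more than 30 mm (distance of any of jar, cup, can, hammer, tape from where it was at the start of the episode above 0.03 m).
It also fails if it takes over 67 s, if anything falls off the work surface, if the arm or the gripper's body presses on something with over 40 N, if the wrist force passes 120 N, or if a joint passes its speed limit or range.

## Working session

There is one attempt and no reset: what is moved stays moved. The work goes in short steps, each a Python script; the robot and the scene stay as the last script left them, time stands still between calls to the robot, and variables do not carry over. Pictures are saved under pics/ and viewed, and the job is handed in when it is done.

```bash
ls; mkdir -p pics; cat > h.py <<'E'
import numpy as np, cv2
from station import env, effector, solver, viewer, workorder, search_frame, tip_of
def save(cam,name):
    p,d=viewer.read_camera(cam); cv2.imwrite('pics/'+name,p[:,:,::-1]); return p,d
E
python3 - <<'E'
from h import *
s=env.sense(); print(s['t'],s['ee_pos'],s['tcp_rot'],s['gripper_width'])
for c in ('scene','top'):
    p,d=save(c,c+'0.png'); print(c,viewer.camera_info(c))
    for n in ['housing','plate','baffle','lug_left','lug_right','end_left','end_right','mark_left','mark_right','offcut_mid','offcut','tray','tray_floor','jar','cup','can']:
        r=tip_of(c,n); print(n,[(np.round(x['at'],4).tolist(),round(x['score'],2)) for x in r[:2]], [k for k in (r[0] if r else {})] if n=='housing' else '')
print(env.sense()['t'])
E
```

```text
pics
0.0 [ 0.15356728 -0.63101217  0.21364923] [[-9.71618374e-01 -5.24969702e-04  2.36553291e-01]
 [-2.36553845e-01  1.66399177e-03 -9.71616956e-01]
 [ 1.16446735e-04 -9.99998478e-01 -1.74094858e-03]] 0.09167305211760664
scene {'intrinsics': array([[448.12573543,   0.        , 321.47999816],
       [  0.        , 448.12573543, 241.67837964],
       [  0.        ,   0.        ,   1.        ]]), 'eye': array([ 1.14103979, -0.01991937,  0.82446322]), 'rotation': array([[-0.06674133, -0.78098465,  0.62097389],
       [ 0.9977344 , -0.04695849,  0.04817635],
       [-0.00846499,  0.62278236,  0.78234933]])}
housing [([0.6138, -0.0154, 0.0032], 0.92)] ['at', 'score']
plate [([0.648, -0.0074, 0.0654], 0.96)] 
baffle [([0.7237, 0.0078, 0.1512], 0.88), ([0.7793, -0.0546, 0.0592], 0.71)] 
lug_left [] 
lug_right [([0.6208, -0.1082, 0.0846], 0.6)] 
end_left [([0.5451, 0.0835, 0.0647], 0.82)] 
end_right [([0.6071, -0.1384, 0.0633], 0.69), ([0.5774, -0.4357, -0.0059], 0.68)] 
mark_left [([0.6083, -0.1399, 0.0631], 0.74), ([0.4929, 0.0944, 0.0788], 0.59)] 
mark_right [([0.6057, -0.1381, 0.063], 0.5
[... 963 characters left out ...]
576], 0.93)] 
lug_left [([0.5738, 0.0609, 0.0902], 0.66), ([0.5013, 0.3185, -0.003], 0.63)] 
lug_right [([0.626, -0.1102, 0.0876], 0.93), ([0.5825, -0.4363, 0.0024], 0.41)] 
end_left [] 
end_right [([0.37, -0.3737, -0.0038], 0.68), ([0.608, -0.1383, 0.0645], 0.61)] 
mark_left [([0.4895, 0.0898, 0.0791], 0.56)] 
mark_right [([0.5534, -0.1724, 0.0758], 0.37)] 
offcut_mid [([0.4944, -0.0776, 0.0732], 0.58)] 
offcut [([0.4933, -0.074, 0.0601], 0.93)] 
tray [([0.5026, 0.3149, -0.0038], 0.64)] 
tray_floor [([0.4978, 0.3139, 0.0078], 0.89)] 
jar [([0.7297, 0.1252, 0.0603], 0.81), ([0.5425, 0.085, 0.0647], 0.37)] 
cup [([0.7759, -0.0537, 0.0631], 0.64)] 
can [([0.3704, -0.3709, -0.0043], 0.86)] 
1.7
```

View pics/scene0.png

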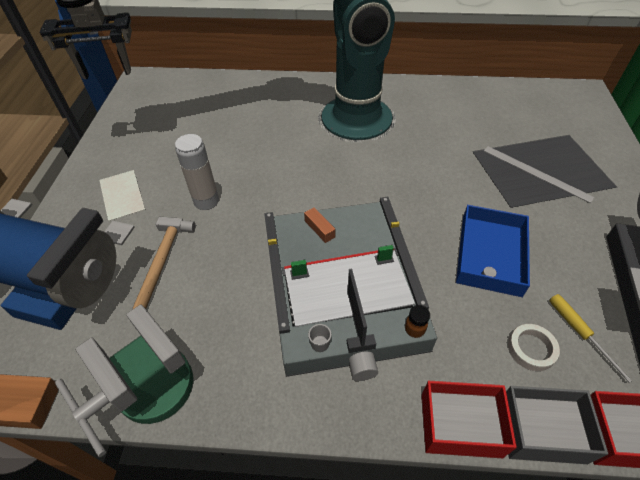

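View pics/top0.png

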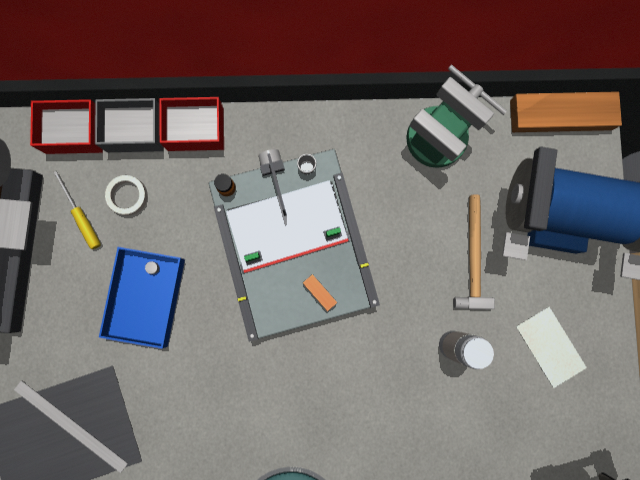

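The scene view shows the box in the centre (copper offcut ~(320,224), tabs ~(299,268) and (385,254), marks ~(271,241) and (396,223)) and the tray at (495,250). The top view agrees: offcut (320,293), tabs (252,257) and (333,233), marks (242,298) and (364,265). Next I'll refine these with colour segmentation and depth.

```bash
cat >> h.py <<'E'
def w(cam,u,v,z=None,d=None,info=None):
    i=info or viewer.camera_info(cam);K=i['intrinsics'];R=np.array(i['rotation']);e=np.array(i['eye'])
    r=R@np.array([(u-K[0,2])/K[0,0],-(v-K[1,2])/K[1,1],-1.])
    t=d if d is not None else (z-e[2])/r[2]
    return e+t*r
def masks(p):
    hsv=cv2.cvtColor(p,cv2.COLOR_RGB2HSV)
    H,S,V=[hsv[...,k].astype(int) for k in range(3)]
    return dict(yellow=(abs(H-27)<6)&(S>150)&(V>90),red=((H<5)|(H>172))&(S>140)&(V>90),green=(H>45)&(H<85)&(S>110),copper=(H>=5)&(H<16)&(S>110)&(V>60))
def blobs(p,d,cam,col,z,info=None,minA=6,roi=lambda u,v:True,show=True):
    m=masks(p)[col].astype(np.uint8)
    n,l,st,c=cv2.connectedComponentsWithStats(m)
    out=[]
    for k in range(1,n):
        if st[k,4]<minA: continue
        P=w(cam,*c[k],z=z,info=info)
        if not(0.35<P[0]<0.8 and -0.25<P[1]<0.22): continue
        vs,us=np.nonzero(l==k)
        D=np.array([w(cam,u,v,d=d[v,u],info=info) for u,v in zip(us,vs) if d[v,u]>0])
        rect=cv2.minAreaRect(np.c_[us,vs].astype(np.float32))
        out.append((P,D,rect,st[k,4]))
        if show: print(cam,col,'px',np.round(c[k],1),'A',st[k,4],'plane',np.round(P,4),'depthmean',np.round(D.mean(0),4),'zmax %.3f'%np.percentile(D[:,2],95))
    return out
E
python3 - <<'E'
from h import *
for c in ('top','scene'):
    p=cv2.imread('pics/%s0.png'%c)[:,:,::-1].copy()
    p,d=viewer.read_camera(c)
    for col,z in (('yellow',.084),('red',.066),('green',.106),('copper',.09)):
        for P,D,rect,A in blobs(p,d,c,col,z):
            if col in('red','copper'):
                b=cv2.boxPoints(rect); print('   box',[np.round(w(c,*q,z=z)[:2],4).tolist() for q in b])
cv2.imwrite('pics/crop_top.png',cv2.resize(cv2.imread('pics/top0.png')[140:350,190:390],None,fx=3,fy=2.8,interpolation=cv2.INTER_CUBIC)[:600])
E
```

```text
top yellow px [363.8 265.1] A 24 plane [ 0.5536 -0.1731  0.084 ] depthmean [ 0.5537 -0.1733  0.0821] zmax 0.088
top yellow px [241.6 298.6] A 22 plane [0.4898 0.0879 0.084 ] depthmean [0.4899 0.0883 0.0817] zmax 0.087
top red px [294. 256.] A 227 plane [ 0.5786 -0.0242  0.066 ] depthmean [ 0.5786 -0.0244  0.0663] zmax 0.071
   box [[0.5508, 0.0854], [0.6135, -0.1401], [0.6088, -0.1413], [0.5461, 0.084]]
top green px [332.5 232. ] A 83 plane [ 0.6238 -0.1073  0.106 ] depthmean [ 0.6245 -0.1076  0.1004] zmax 0.109
top green px [251.6 256.6] A 85 plane [0.5765 0.063  0.106 ] depthmean [0.5768 0.0634 0.102 ] zmax 0.110
top copper px [228.3 189.4] A 31 plane [0.7231 0.1122 0.09  ] depthmean [0.7227 0.1119 0.0918] zmax 0.096
top copper px [319.4 292.5] A 497 plane [ 0.4979 -0.0766  0.09  ] depthmean [ 0.4978 -0.0767  0.0893] zmax 0.094
   box [[0.718, 0.132], [0.7414, 0.1037], [0.7304, 0.095], [0.7071, 0.1232]]
   box [[0.5198, -0.0405], [0.5376, -0.0619], [0.4764, -0.1126], [0.4588, -0.0912]]
scene yellow px [394.7 223.8] A 31 plane [0.4941 0.0903 0.084 ] depthmean [0.4917 0.0907 0.0812] 
[... 417 characters left out ...]
-0.0927]]
   box [[0.6087, -0.1402], [0.6048, -0.1278], [0.6096, -0.1265], [0.6135, -0.1389]]
scene green px [384.9 252.6] A 185 plane [0.5912 0.0647 0.106 ] depthmean [0.581  0.0663 0.0926] zmax 0.107
scene green px [298.7 267.5] A 201 plane [ 0.638  -0.1045  0.106 ] depthmean [ 0.6286 -0.106   0.0924] zmax 0.107
scene copper px [319.5 224.5] A 563 plane [ 0.5109 -0.0726  0.09  ] depthmean [ 0.506  -0.0732  0.0845] zmax 0.092
scene copper px [416.1 326.9] A 99 plane [0.7452 0.1195 0.09  ] depthmean [0.7467 0.119  0.0928] zmax 0.097
   box [[0.4891, -0.1158], [0.4543, -0.0923], [0.5305, -0.0317], [0.5621, -0.0552]]
   box [[0.7481, 0.0978], [0.7279, 0.1041], [0.738, 0.1398], [0.7579, 0.133]]
```

View pics/crop_top.png

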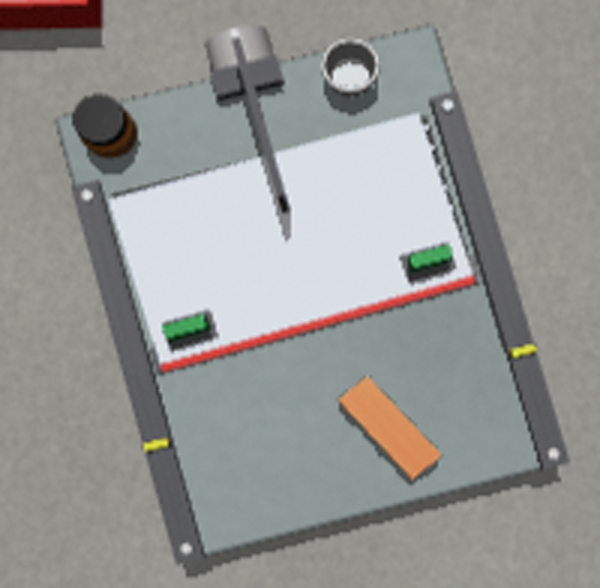

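```bash
cat >> h.py <<'E'
def R_(a):  # jaw direction angle a in world xy, tool down
    y=np.array([0,0,-1.]); z=np.array([np.cos(a),np.sin(a),0]); return np.c_[np.cross(y,z),y,z]
def st(m=''):
    s=env.sense(); print(m,'t %.2f'%s['t'],np.round(s['ee_pos'],4),'F',np.round(s['wrist_force'],1),'w %.4f'%s['gripper_width']); return s
E
python3 - <<'E'
from h import *
P,D,rect,A=[b for b in blobs(*viewer.read_camera('scene'),'scene','copper',.09,show=False) if b[0][0]<.6][0]
T=D[D[:,2]>.0865]; print('scene top face',len(T),T.mean(0)); r=cv2.minAreaRect((T[:,:2]*1000).astype(np.float32)); print(r,cv2.boxPoints(r))
st()
env.movel([0.154,-0.632,0.34],rate=.25); 
env.reach([.498,-.076,.22],R_(0.694-np.pi/2)); s=st()
p,d=save('wrist','w1.png')
i=viewer.camera_info('wrist'); T=np.array(i['T_tool_cam']); Rt=np.array(s['tcp_rot'])
info=dict(intrinsics=i['intrinsics'],rotation=Rt@T[:3,:3],eye=s['ee_pos']+Rt@T[:3,3])
print({k:v for k,v in i.items() if k not in('T_tool_cam','intrinsics')})
for P,D,rect,A in blobs(p,d,'wrist','copper',.09,info=info,minA=200):
    T=D[D[:,2]>.0865]; r=cv2.minAreaRect((T[:,:2]*1000).astype(np.float32)); print(r,T.mean(0))
    print([np.round(w('wrist',*q,z=.09,info=info)[:2],4).tolist() for q in cv2.boxPoints(rect)])
E
```

```text
scene top face 356 [ 0.50077269 -0.07383829  0.08984205]
((498.77587890625, -74.6385269165039), (80.57524108886719, 28.84855079650879), 39.474273681640625) [[ 458.50748   -89.1164  ]
 [ 476.84744  -111.38489 ]
 [ 539.0443    -60.160652]
 [ 520.70435   -37.892166]]
 t 1.85 [ 0.1537 -0.6316  0.2146] F [ 0.7  0.  -0. ] w 0.0918
 t 4.87 [ 0.4981 -0.0771  0.22  ] F [-0.1  0.2  0.6] w 0.0922
{}
wrist copper px [314.  224.6] A 3821 plane [ 0.5   -0.074  0.09 ] depthmean [ 0.4996 -0.0743  0.0894] zmax 0.091
((497.5291748046875, -75.8809814453125), (79.72988891601562, 27.6574649810791), 40.1283073425293) [ 0.49883152 -0.07489488  0.08982873]
[[0.5214, -0.0391], [0.5383, -0.0594], [0.4761, -0.112], [0.4581, -0.0903]]
```

View pics/w1.png

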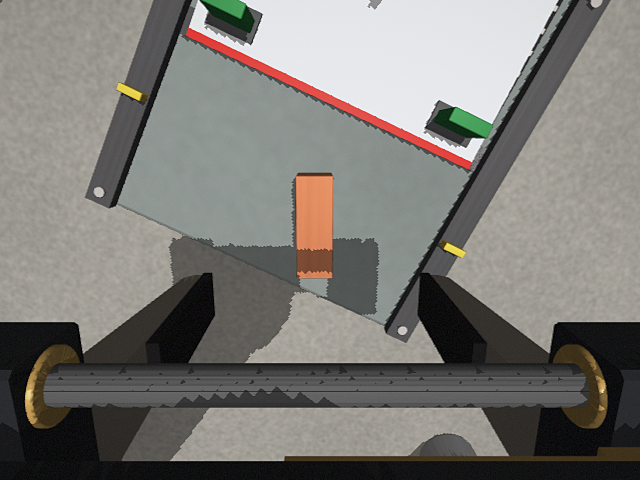

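The wrist view shows the offcut (314,225) centred between the jaws, the red edge from (187,33) to (471,165), and the marks at (131,91) and (454,250). All three views put the offcut at (0.498,-0.075) with its top at 0.090, so I'm grasping it.

```bash
python3 - <<'E'
from h import *
s=env.sense()
# mark/edge from wrist picture
i=viewer.camera_info('wrist'); T=np.array(i['T_tool_cam']); Rt=np.array(s['tcp_rot'])
info=dict(intrinsics=i['intrinsics'],rotation=Rt@T[:3,:3],eye=s['ee_pos']+Rt@T[:3,3])
p=cv2.imread('pics/w1.png')[:,:,::-1].copy()
for n,(u,v),z in (('R mark',(131,91),.081),('L mark',(454,250),.081),('R end',(187,36),.066),('L end',(470,168),.066)): print(n,np.round(w('',u,v,z=z,info=info),4))
env.movel([.498,-.0755,.066],R_(0.70-np.pi/2),rate=.15); st('down')
effector.grasp(25); st('grip')
env.movel([.498,-.0755,.20],rate=.2); st('up')
# tray from top
c='top'; p,d=save(c,'top1.png')
hsv=cv2.cvtColor(p,cv2.COLOR_RGB2HSV); m=((abs(hsv[...,0].astype(int)-112)<10)&(hsv[...,1]>130)).astype(np.uint8); m[:, 220:]=0
n,l,stt,cc=cv2.connectedComponentsWithStats(m); k=1+np.argmax(stt[1:,4]); vs,us=np.nonzero(l==k)
D=np.array([w(c,u,v,d=d[v,u]) for u,v in zip(us,vs) if d[v,u]>0])
top=D[D[:,2]>.035]; fl=D[D[:,2]<.015]
for q in(top,fl): r=cv2.minAreaRect((q[:,:2]*1000).astype(np.float32)); print(len(q),np.median(q[:,2]),r)
E
```

```text
R mark [0.4901 0.0892 0.081 ]
L mark [ 0.5534 -0.1735  0.081 ]
R end [0.5454 0.0846 0.066 ]
L end [ 0.6098 -0.1427  0.066 ]
down t 6.09 [ 0.4986 -0.0755  0.0667] F [-0.2 -0.3  0.8] w 0.0919
grip t 7.08 [ 0.498  -0.0755  0.066 ] F [ 0.6 -0.4 -0.1] w 0.0279
up t 7.89 [ 0.497  -0.0756  0.199 ] F [-0.7 -0.3 -2.3] w 0.0280Traceback (most recent call last):
  File "<stdin>", line 15, in <module>
  File "h.py", line 6, in w
    i=info or viewer.camera_info(cam);K=i['intrinsics'];R=np.array(i['rotation']);e=np.array(i['eye'])
              ~~~~~~~~~~~~~~~~~~^^^^^
ValueError: time passes only in moves, steps and waits
```

```bash
python3 - <<'E'
from h import *
c='top'; I=viewer.camera_info(c); p,d=save(c,'top1b.png')
hsv=cv2.cvtColor(p,cv2.COLOR_RGB2HSV); m=((abs(hsv[...,0].astype(int)-112)<10)&(hsv[...,1]>130)).astype(np.uint8); m[:, 220:]=0
n,l,stt,cc=cv2.connectedComponentsWithStats(m); k=1+np.argmax(stt[1:,4]); vs,us=np.nonzero(l==k)
D=np.array([w(c,u,v,d=d[v,u],info=I) for u,v in zip(us,vs) if d[v,u]>0])
top=D[D[:,2]>.035]; fl=D[D[:,2]<.015]
for q in(top,fl): r=cv2.minAreaRect((q[:,:2]*1000).astype(np.float32)); print(len(q),np.median(q[:,2]),r)
E
```

```text
827 0.04412000418141937 ((500.0484619140625, 314.7377624511719), (142.63694763183594, 198.9164581298828), 78.37998962402344)
4779 0.0046074969773801655 ((496.0609130859375, 321.4052734375), (153.64773559570312, 203.93118286132812), 78.49285125732422)
```

```bash
cat >> h.py <<'E'
YAW=0.238; M=np.array([.52225,-.04185])
def bx(x,y): return M+np.array([x*np.cos(YAW)-y*np.sin(YAW),x*np.sin(YAW)+y*np.cos(YAW)])
def tobx(P): d=np.asarray(P)[:2]-M; return np.array([d[0]*np.cos(YAW)+d[1]*np.sin(YAW),-d[0]*np.sin(YAW)+d[1]*np.cos(YAW)])
def at(x,y,z): return [*bx(x,y),z]
RH=R_(YAW-np.pi/2)
E
python3 - <<'E'
from h import *
R=R_(-0.2025)
env.reach([.4785,.3194,.16],R); st('above tray')
env.movel([.4785,.3194,.015],rate=.15); st('in')
effector.release(); st('rel')
env.movel([.4785,.3194,.22],rate=.25)
save('top','top2.png'); print([(x['at'],x['score']) for x in tip_of('top','offcut_mid')][:2])
effector.grasp(25)
env.reach(at(.118,-.09,.20),RH); s=st('above R'); print(tobx(s['ee_pos']))
print(s['joint_positions'])
p,d=save('wrist','w2.png')
E
```

```text
above tray t 9.47 [0.4796 0.3176 0.1598] F [ 0.1 -0.9 -1.4] w 0.0279
in t 10.58 [0.4791 0.32   0.0159] F [ 0.6 -0.6 -1.4] w 0.0277
rel t 11.62 [0.4785 0.3194 0.015 ] F [ 0.8 -0.4  0.6] w 0.0918
[([0.4786, 0.3185, 0.017], 0.75)]
above R t 15.71 [ 0.6582 -0.0989  0.2003] F [-0.3  0.1 -0.4] w 0.0007
[ 0.1186992  -0.08752424]
[ 0.50816895  0.59076992 -0.59860093  1.54403306  0.35549481  1.11710929
 -1.49762863]
```

View pics/top2.png

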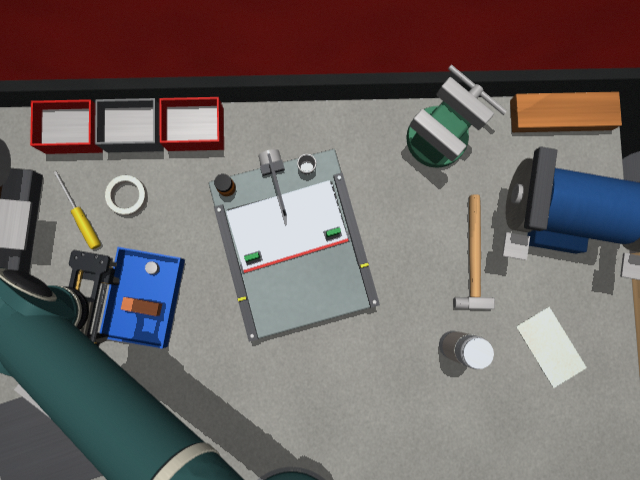

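View pics/w2.png

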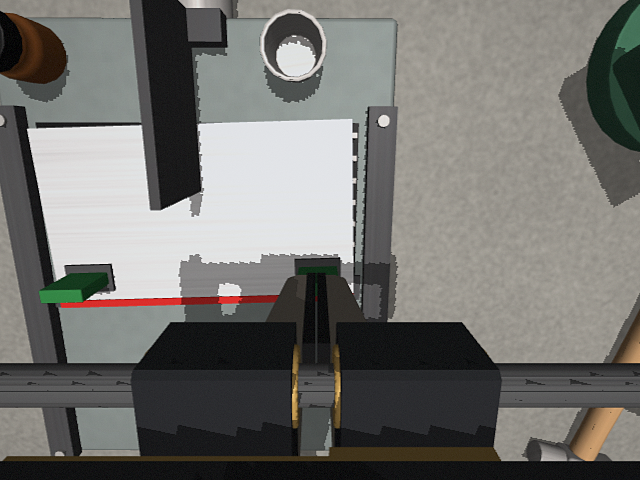

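The offcut lies in the tray at (141,306) in the top view. In the wrist view the right tab shows at (318,268), just past the fingertips at (316,272). I'll check that geometry by projecting known points before lowering.

```bash
cat >> h.py <<'E'
def winfo(s):
    i=viewer.camera_info('wrist'); T=np.array(i['T_tool_cam']); Rt=np.array(s['tcp_rot'])
    return dict(intrinsics=i['intrinsics'],rotation=Rt@T[:3,:3],eye=s['ee_pos']+Rt@T[:3,3])
def proj(P,I):
    c=I['rotation'].T@(np.asarray(P)-I['eye']); K=I['intrinsics']; return K[0,0]*c[0]/-c[2]+K[0,2], K[1,1]*c[1]/c[2]+K[1,2]
E
python3 - <<'E'
from h import *
s=env.sense(); I=winfo(s); print(s['t'],I['eye'],tobx(I['eye']),I['rotation'][:,2])
print('tip',proj(s['ee_pos'],I))
for n,P in (('Rtab top',at(.0839,-.088,.106)),('Rtab far foot',at(.095,-.088,.071)),('Ltab',at(.0781,.0894,.106)),('under tip',at(.118,-.09,.07)),('R end',at(.0605,-.115,.066)),('Lend',at(.053,.115,.066))): print(n,np.round(proj(P,I)))
E
```

```text
15.7583 [ 0.72494594 -0.08299099  0.37033241] [ 0.18728286 -0.08776878] [0.2379645  0.05705258 0.96959677]
tip (np.float64(315.42745325540807), np.float64(293.95157245047494))
Rtab top [316. 290.]
Rtab far foot [316. 259.]
Ltab [ 62. 296.]
under tip [319. 230.]
R end [350. 299.]
Lend [ 65. 306.]
```

```bash
cat >> h.py <<'E'
def hook(y,xin,tabs,z=.080,rate=.03):
    """lower behind tab, draw so that tab centre reaches box x `tabs` (TCP +15 mm), back off, lift"""
    env.movel(at(xin,y,z),RH,rate=.15); s=st('low'); 
    xt=tabs+.015
    env.movel(at(xt,y,z),RH,rate=rate); s=st('drawn'); print('  tcp box',tobx(s['ee_pos']),'target',xt,'Fx along box',np.dot(s['wrist_force'][:2],[np.cos(YAW),np.sin(YAW)]))
    env.movel(at(xt+.012,y,z),RH,rate=.1)
    env.movel(at(xt+.012,y,.20),RH,rate=.25); st('lift')
def measure(p,d,cam,I):
    res={}
    for col,z in (('red',.066),('yellow',.081),('green',.106)):
        for P,D,rect,A in blobs(p,d,cam,col,z,info=I,show=False):
            if col=='green':
                q=D[D[:,2]>.101]; 
                if len(q): print('  ',cam,'tab top',np.round(tobx(q.mean(0)),4),len(q))
            elif col=='red':
                B=np.array([tobx(w(cam,*q,z=z,info=I)) for q in cv2.boxPoints(rect)]); B=B[np.argsort(B[:,1])]
                print('  ',cam,'red R end',np.round(B[:2].min(0),4),'L end',np.round([B[2:,0].min(),B[:,1].max()],4),A)
            else: print('  ',cam,'mark',np.round(tobx(D.mean(0)),4),A)
E
python3 - <<'E'
from h import *
hook(-.09,.116,.061)
for c in ('top','scene'):
    I=viewer.camera_info(c); p,d=save(c,c+'3.png'); measure(p,d,c,I)
st()
E
```

```text
low t 16.71 [ 0.6571 -0.1018  0.081 ] F [-0.5  0.3  0.6] w 0.0005
drawn t 18.19 [ 0.6214 -0.1128  0.0811] F [10.2 -2.1 -5.4] w 0.0008
  tcp box [ 0.07961374 -0.09231889] target 0.076 Fx along box 9.397841509215151
lift t 19.09 [ 0.6278 -0.1089  0.1988] F [ 0.1  0.2 -0.2] w 0.0002
   top red R end [ 0.0421 -0.0712] L end [0.0523 0.1168] 187
   top mark [-0.0009  0.134 ] 22
   top tab top [0.076  0.0874] 64
   scene red R end [ 0.0412 -0.0715] L end [0.0503 0.0829] 142
   scene red R end [ 0.0394 -0.1155] L end [ 0.0412 -0.1048] 11
   scene mark [0.0018 0.1359] 32
   scene mark [ 0.0021 -0.133 ] 37
   scene tab top [0.0783 0.0894] 64
   scene tab top [ 0.0672 -0.0894] 70
 t 19.19 [ 0.6274 -0.1087  0.1976] F [-0.5 -0.7 -0.3] w 0.0003
```

View pics/scene3.png

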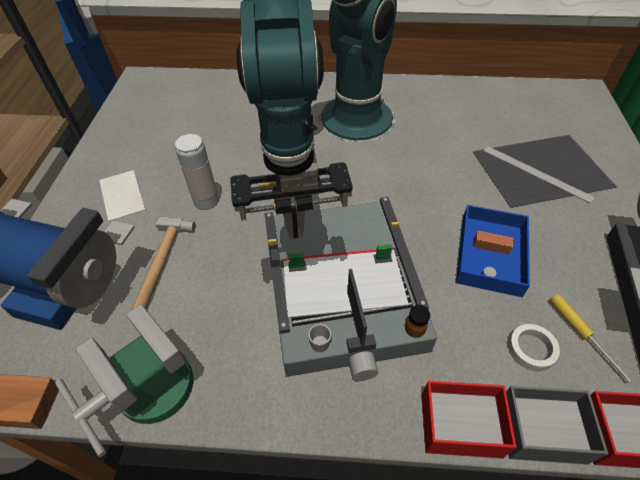

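The scene view confirms the right tab (297,261) moved by about 19 mm, with the arm yielding about 4 mm under load. The left end stayed put and the bar is in the tray at (494,241). Next is the left tab, with that lag compensated.

```bash
python3 - <<'E'
from h import *
env.movel(at(.110,.09,.20),RH,rate=.25); st('over L')
hook(.09,.110,.0435)
for c in ('top','scene'):
    I=viewer.camera_info(c); p,d=save(c,c+'4.png'); measure(p,d,c,I)
st()
E
```

```text
over L t 20.07 [0.6081 0.0697 0.1994] F [ 0.5 -0.2 -0.6] w 0.0008
low t 21.02 [0.6087 0.0716 0.0809] F [0.5 0.5 0.6] w 0.0004
drawn t 22.88 [0.5614 0.064  0.0812] F [ 8.8  8.5 -5.8] w 0.0006
  tcp box [0.06303407 0.09363145] target 0.058499999999999996 Fx along box 10.550252237959286
lift t 23.78 [0.5685 0.0614 0.199 ] F [-0.5 -0.3 -1.3] w 0.0008
   top red R end [ 0.0377 -0.1177] L end [0.0263 0.0609] 175
   top mark [-0.0004 -0.1352] 24
   top tab top [ 0.0616 -0.0882] 64
   scene red R end [ 0.0349 -0.066 ] L end [0.0246 0.0827] 127
   scene red R end [ 0.0395 -0.1157] L end [ 0.0377 -0.1023] 13
   scene mark [0.0003 0.1366] 15
   scene mark [ 0.002 -0.133] 37
   scene tab top [0.0512 0.0923] 65
   scene tab top [ 0.0635 -0.0862] 69
 t 23.88 [0.5681 0.0616 0.1979] F [-0.1 -0.1 -0.3] w 0.0007
```

```bash
python3 - <<'E'
from h import *
env.movel(at(.095,-.09,.20),RH,rate=.25)
hook(-.09,.094,.0235)
for c in ('top','scene'):
    I=viewer.camera_info(c); p,d=save(c,c+'5.png'); measure(p,d,c,I)
env.movel(at(.085,.09,.20),RH,rate=.25)
hook(.09,.082,.0235)
env.movel(at(.0,.0,.30),RH,rate=.25); env.reach([.45,-.30,.30],RH)
for c in ('top','scene'):
    I=viewer.camera_info(c); p,d=save(c,c+'6.png'); measure(p,d,c,I)
st()
E
```

```text
low t 25.71 [ 0.6356 -0.1069  0.081 ] F [0.7 0.5 0.2] w 0.0004
drawn t 27.71 [ 0.5857 -0.1227  0.0815] F [11.2 -5.4 -4.4] w 0.0002
  tcp box [ 0.04264354 -0.09355096] target 0.0385 Fx along box 9.62175736370011
lift t 28.61 [ 0.5913 -0.1177  0.1988] F [-0.1  0.2 -0.5] w 0.0004
   top red R end [ 0.0061 -0.0657] L end [0.0213 0.1161] 175
   top mark [-0.0009  0.134 ] 22
   top tab top [0.044  0.0867] 64
   scene red R end [ 0.0047 -0.0705] L end [0.0182 0.0822] 129
   scene red R end [ 0.0013 -0.1154] L end [ 0.0028 -0.1065] 9
   scene mark [0.0019 0.1363] 32
   scene mark [ 0.0021 -0.1328] 36
   scene tab top [0.0464 0.0883] 61
   scene tab top [ 0.0305 -0.0892] 66
low t 30.54 [0.5814 0.065  0.0808] F [ 0.  -1.   0.3] w 0.0009
drawn t 32.14 [0.5419 0.0575 0.0811] F [ 8.2  5.8 -5.1] w 0.0006
  tcp box [0.04255723 0.09195504] target 0.0385 Fx along box 9.29936787523927
lift t 33.04 [0.5491 0.0568 0.199 ] F [-0.1 -0.3 -0. ] w 0.0004
   top red R end [ 0.0008 -0.1181] L end [0.0037 0.1162] 212
   top mark [-0.0004 -0.1352] 24
   top mark [-0.0009  0.134 ] 22
   top tab top [ 0.0261 -0.0905] 63
   top tab top [0.0282 0.0881] 65
   scene red R end [ 0.0011 -0.0698] L end [0.0033 0.0812] 125
   scene red R end [ 0.0013 -0.1154] L end [ 0.0032 -0.1044] 11
   scene mark [0.0018 0.1362] 31
   scene mark [ 0.0022 -0.1332] 38
   scene tab top [0.0304 0.0899] 61
   scene tab top [ 0.0282 -0.0889] 67
 t 34.91 [ 0.4512 -0.2978  0.3   ] F [ 1.2  0.2 -0.2] w 0.0007
```

View pics/top6.png

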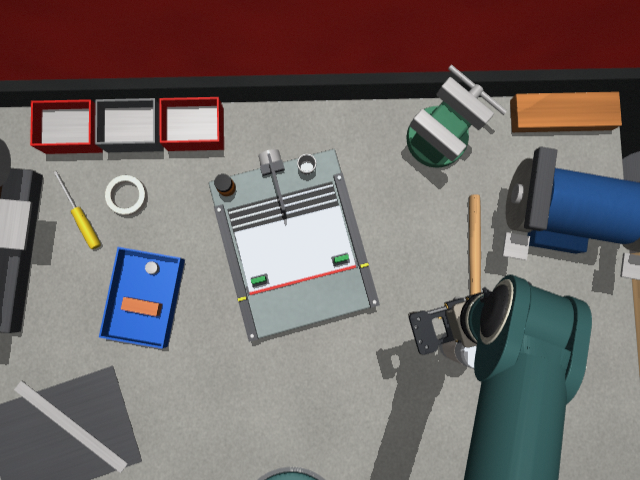

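Top view: red edge from (249,293) to (356,267), marks at (242,298) and (364,265). The right end is within 1.5 mm, but the left reads about 2-4.6 mm short. I'll take a close wrist look at each end.

```bash
python3 - <<'E'
from h import *
env.reach(at(-.06,-.10,.24),RH); s=st(); I=winfo(s); p,d=save('wrist','w7r.png'); print('R'); measure(p,d,'wrist',I); print('cam',tobx(I['eye']))
env.movel(at(-.06,.10,.24),RH,rate=.25); s=st(); I=winfo(s); p,d=save('wrist','w7l.png'); print('L'); measure(p,d,'wrist',I)
a=cv2.imread('pics/w7r.png');b=cv2.imread('pics/w7l.png'); cv2.imwrite('pics/w7.png',np.vstack([cv2.resize(a[100:400],None,fx=.99,fy=.99),cv2.resize(b[100:400],None,fx=.99,fy=.99)]))
E
```

```text
t 35.60 [ 0.4879 -0.1541  0.2405] F [ 0.6 -0.7 -0.4] w 0.0002
R
   wrist red R end [-0.0003 -0.1179] L end [0.0026 0.1196] 2097
   wrist mark [-0.0008  0.1342] 189
   wrist mark [-0.0009 -0.1349] 98
   wrist tab top [0.0273 0.0888] 646
   wrist tab top [ 0.025  -0.0903] 575
cam [ 0.00875236 -0.10109273]
 t 36.60 [0.4408 0.0397 0.2401] F [-0.3  0.6 -0.4] w 0.0007
L
   wrist red R end [-0.0002 -0.1188] L end [0.0028 0.118 ] 2110
   wrist mark [-0.0013  0.135 ] 127
   wrist mark [-0.0004 -0.1338] 171
   wrist tab top [0.0274 0.0902] 612
   wrist tab top [ 0.0251 -0.0885] 646
```

View pics/w7.png

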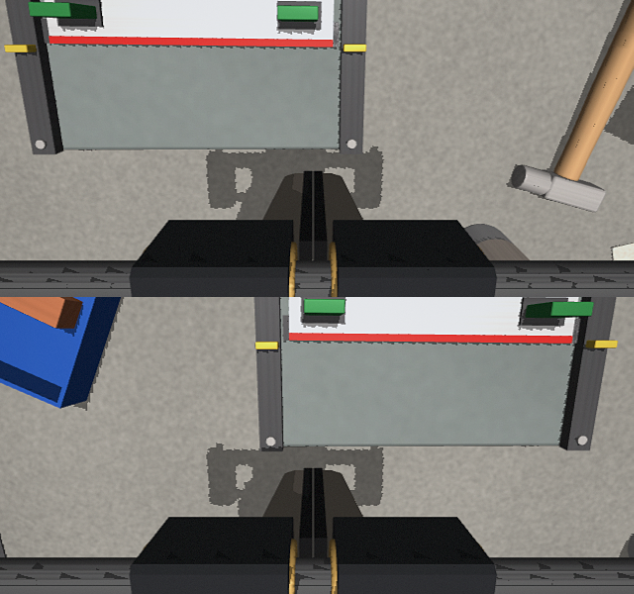

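Wrist views: the right end is about 0.3 mm from its mark, (333,44) vs (355,47) upper. The left is about 3-4 mm short, (290,337) vs (266,345) lower. I'll give the left tab one small 3 mm draw.

```bash
python3 - <<'E'
from h import *
env.movel(at(.060,.09,.20),RH,rate=.25)
hook(.09,.060,.0207)
env.movel(at(-.06,.10,.24),RH,rate=.2); s=st(); I=winfo(s); p,d=save('wrist','w8l.png'); print('L'); measure(p,d,'wrist',I)
I=viewer.camera_info('scene');p,d=save('scene','scene8.png'); measure(p,d,'scene',I)
print([(x['at'],x['score']) for x in tip_of('scene','offcut_mid')][:2]); st()
E
```

```text
low t 38.26 [0.56  0.06  0.081] F [-1.3  0.1  0.3] w 0.0004
drawn t 39.22 [0.5389 0.0553 0.0808] F [ 8.8  2.6 -4.8] w 0.0004
  tcp box [0.03909275 0.09049416] target 0.035699999999999996 Fx along box 9.195877672058929
lift t 40.12 [0.5464 0.0562 0.199 ] F [-0.5 -0.2 -0.5] w 0.0004
 t 40.84 [0.4407 0.0409 0.2395] F [-0.8 -0.3  0.5] w 0.0004
L
   wrist red R end [-1.000e-04 -1.186e-01] L end [-0.001   0.1185] 2123
   wrist mark [-0.0011  0.1352] 133
   wrist mark [-0.0004 -0.134 ] 159
   wrist tab top [0.0239 0.09  ] 591
   wrist tab top [ 0.0247 -0.088 ] 665
   scene red R end [ 0.0003 -0.0697] L end [0.0002 0.0819] 122
   scene red R end [ 0.0013 -0.1154] L end [ 0.0032 -0.1044] 10
   scene mark [0.002  0.1361] 31
   scene mark [ 0.002  -0.1329] 37
   scene tab top [0.027  0.0911] 59
   scene tab top [ 0.0276 -0.0887] 59
[([0.4766, 0.3203, 0.0211], 0.83), ([0.7227, 0.009, 0.1514], 0.58)]
 t 40.99 [0.4409 0.0415 0.2394] F [ 0.1 -0.7 -0.6] w 0.0004
```

View pics/scene8.png

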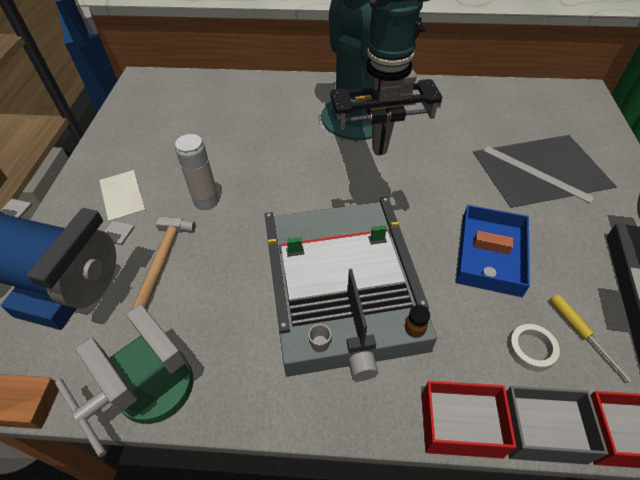

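The final scene view shows the shutter square, its red edge (283-388, 243-233) level with the marks at (271,241) and (396,223). The offcut is in the tray at (494,241), the other objects haven't moved, and the arm is clear. Handing in.

```bash
python3 - <<'E'
from h import *
print(workorder.finish_job())
E
```

```text
the job is handed in; nothing more can be done
None
```

I put the copper offcut in the blue tray and drew the shutter open to the yellow marks. The job was handed in at about 41 s of the 67 s allowed, and it gave no verdict.

- **Offcut:** I laid it across the tray, clear of the slug, and let go. The last network reading put it about 23 mm from the tray centre at a height of 21 mm.
- **Shutter:** I drew the tabs right, left, right, left. After each of those draws the ends measured at most about 20 mm apart, against the 30 mm jam limit. The left end still looked 2–4.6 mm short, so I gave it one more 3 mm pull.
- **Final check of the ends:** the last wrist view puts both ends within about 0.5 mm of their marks. The scene camera puts them 1–2 mm past or so, so the two views differ by up to about 2 mm, still inside the 6 mm tolerance.
- **Rest of the scene:** in the last scene picture the jar, cup, can, hammer and tape look unmoved (judged by eye), and the gripper is clear of everything.
- **Arm lag:** the arm yielded about 4 mm under the 9–10 N pull, so I offset every draw after the first to allow for it.

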